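# Centre the tippy wax bottle on the bench scale

### The arm

A 6-joint arm with a two-finger parallel gripper is mounted at the origin on the work surface. World frame = base frame: x ahead of the robot, y to its left, z up, the work surface at z = 0. Lengths are in mm, angles in degrees, forces in N, time in s.
With the tool pointing down it reaches from about 300 to 850 mm from the base axis. Payload 5.4 kg.
Tool frame: the origin (TCP) lies between the finger pads; the fingertips stand 19 mm ahead of it and the grasp point (between the pads) is the TCP (tcp_to_tips is the distance from the TCP to the fingertips, in mm); z points along the fingers, y is the line along which they close (so a half turn about z gives the same grasp; the last joint's range is limited). The gripper opens to 85 mm and grips with 20 to 120 N. Pads are 22 mm wide; open, the fingers measure 114 mm over their backs; the gripper's body (76 mm by 85 mm) begins 54 mm behind the grasp point. The pads swing forward as they close: fully open they stand 13 mm farther back than shut.
Start: joints at [-75.235, 9.076, 91.501, -0, 79.423, -12.038], TCP at [259.256, -513.218, 250.299] pointing down, gripper open.
Joint ranges: [-166.64, 166.64], [-54.1, 131.32], [10.49, 154.53], [-73.88, 253.88], [9.74, 151.15], [-171.62, 171.62]. Speed limits (degrees/s): [147.25, 147.25, 180, 180, 180, 180].

### API

Orientations are given as [roll, pitch, yaw] about the fixed x, y, z axes, in that order (R = Rz(yaw) Ry(pitch) Rx(roll)).
In Python, from plant import * gives the robot as it stands. The module is installed in compiled form; this text tells all that it offers.
- The arm moves only by the shell command python3 -m pendant 'ROWS' [FORCE]. ROWS is JSON, a list of rows, each a list of 5 numbers: the finger opening in mm, from 0 to 85.4, then the shift along the tool's x, y, z in mm, then the turn about the tool's z in degrees. A call has 1 to 8 rows; each row shifts and turns the commanded pose from where the row before left it, along the tool's axes as they then stand; what a row does not reach is not made up. A row lasts 1/8 s, in which the tool goes at most 62.5 mm and 10.7 degrees, less where a joint would pass 70% of its speed; a pose out of reach is approached as far as the arm can. A call with a gripper value outside its range is refused whole. The fingers move at their own pace and stop on an object; FORCE is the grip in N (left out, the last holds). Time passes only in rows, so rows that do not move let the fingers close. It gives the time, the measured TCP pose, the force, the opening and the grip force at its end, in the units of the state.
- sense(): the state, without advancing time (a new reading comes with each control period).
- camera(name): name is "scene" or "top"; returns the picture (400x640x3 uint8, red, green, blue); there is no depth.
- camera_info(name): a dict with "intrinsics" (3x3 intrinsics, pixels), "pose" (4x4, takes a point from camera to world coordinates). Camera axes: x right, y down, z forward; pixel columns grow to the right and rows downward; lengths in mm; the calibration is good to about 2 mm. A picture is of the moment at which its call begins. camera_info takes no time and is no camera call.
- hand_in(): hands the job in; it is judged then, once.
The state is a dict: "time": time; "joints": joint angles; "joint_vel": joint speeds; "joint_efforts": joint torques, N m; "ee_pos": TCP position; "eef_rot": TCP orientation; "wrist_force": force on the tool from outside, world axes, zero at the start; "wrist_torque": the same for the moment, N m; "opening": finger opening in mm; "grip_force": force on a finger pad.
Only numpy, scipy, OpenCV 4.12 (cv2) and the standard library are available. Lean on these libraries where they do the work, as an engineer would, in place of code of your own. Each camera call takes 0.05 s, during which the arm holds its last target. There are 200 camera calls.

### The job

The little wax applicator bottle was set down off-centre on the bench scale, so the reading cannot be trusted. With light taps of the shut fingertips, low on its side, nudge the bottle across the round pan until it stands upright and still in the middle, its body inside the circle stamped on the pan. It is tippy: do not knock it over or off, do not grip or lift it, do not lean on the scale, and leave the cork block, the brush, the file holder and the crate alone.

Things in the scene. Friction and masses are not known exactly. Their poses are not given: they have to be found in the camera images.
- bottle: loose wax bottle, 85 g, upright on the pan, 76 mm tall: foot radius 11 mm, body a cylinder of radius 19 mm from 8 to 45 mm up (dark, blank white label), neck, white cap of radius 17 mm from 53 mm up. Origin: centre of the underside, z along its axis. With the fingertips under 20 mm above the pan it slides (half a newton) and stops with the push; over 30 mm it tips over; a fast blow makes it skid.
- scale: compact bench scale, fixed. Origin: on the board right under the pan's centre; z up, -x towards its display. Light grey housing from -87 to +63 mm in its x, +-68 mm in its y, 29 mm high; the display console along its -x edge is 36 mm high. The pan stands above both.
- pan (a point): centre of the top face of the scale's round steel pan, 48 mm above the board. The pan is flat, without a rim, radius 45 mm, 4 mm thick, on a short post; a thin dark circle of radius 24 mm is stamped round its centre (partly under the bottle at the start).
- cork_block: bystander: green cork block, 100 x 60 x 32 mm (x, y, z), loose on the board; origin at the centre of its underside
- brush: bystander: horsehair brush with a beech back, 128 x 52 x 38 mm, bristles down, loose on the board; origin at the centre of its underside
- file_holder: bystander: steel file holder, an L-shaped guide 90 x 46 x 46 mm with a 150 mm file lying in it along x, loose on the board; origin at the centre of its underside
- crate: bystander: grey storage crate with a shut flip-top lid, 160 x 220 x 110 mm (x, y, z), fixed; origin at the centre of its underside
Mind the look-alikes: they are no part of the job. Of the things like the bottle, leave any that is yellow; of the rest the larger one is meant.

How it is judged:
By the outcome, as a careful person would: the job done as asked, in the order asked, and still so for the second after the job is handed in, with the robot touching nothing.
It also fails if it takes over 45 s, if anything falls off the work surface, if the arm or the gripper's body presses on something with over 40 N, if the wrist force passes 120 N, or if a joint passes its speed limit or range.

## Working session

There is one attempt and no reset: what is moved stays moved. The work goes in short steps, Python scripts to look and compute and a shell command to move; the robot and the scene stay as the last step left them, time stands still between calls to the robot, and variables do not carry over. Pictures are saved under pics/ and viewed, at most 10 in all, crops included, and the job is handed in when it is done.

```bash
mkdir -p pics; python3 - <<'E'
from plant import *
import cv2
for n in("scene","top"):
    i=camera(n);cv2.imwrite(f"pics/{n}0.png",i[:,:,::-1]);c=camera_info(n);print(c["intrinsics"],c["pose"])
s=sense();print(s["time"],s["ee_pos"],s["eef_rot"],s["wrist_force"])
E
```

```text
[[496.33869576   0.         316.45647097]
 [  0.         496.33869576 201.81155489]
 [  0.           0.           1.        ]] [[-2.72007604e-01  8.15936346e-01 -5.10156587e-01  1.18244549e+03]
 [ 9.62204180e-01  2.23327731e-01 -1.55845564e-01  2.38918214e+02]
 [-1.32279467e-02 -5.33265979e-01 -8.45844204e-01  1.12995857e+03]
 [ 0.00000000e+00  0.00000000e+00  0.00000000e+00  1.00000000e+00]]
[[509.25332404   0.         324.28399654]
 [  0.         509.25332404 195.89735891]
 [  0.           0.           1.        ]] [[-4.11637608e-02 -9.71902623e-01  2.31755986e-01  2.01776803e+02]
 [-9.99149895e-01  3.95202582e-02 -1.17318423e-02  4.65557632e+01]
 [ 2.24315195e-03 -2.32041895e-01 -9.72703206e-01  1.58718505e+03]
 [ 0.00000000e+00  0.00000000e+00  0.00000000e+00  1.00000000e+00]]
0.1 [ 259.11829084 -512.72622658  249.39645958] [-1.79901319e+02 -2.15311261e-02  2.68023585e+01] [-0.4726604   0.55178346  0.35645687]
```

View pics/scene0.png

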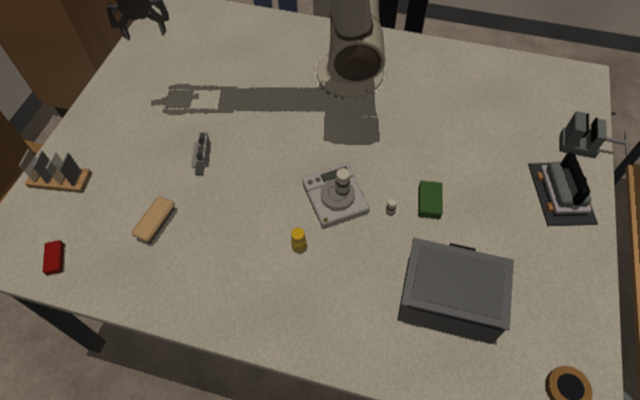

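View pics/top0.png

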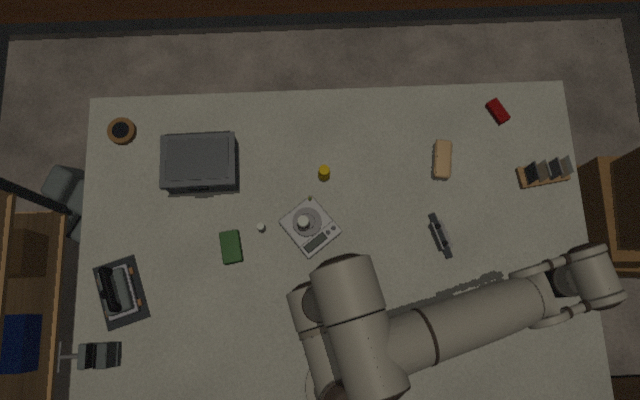

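The scale is at about (337,195) in scene and (310,228) in top, with the bottle on its pan at (343,182) and (303,222). The look-alikes are a yellow bottle at (298,240) and a tiny bottle at (391,207), both in scene. I'll zoom in next.

```bash
python3 - <<'E'
import cv2,numpy as np
a=cv2.imread("pics/scene0.png")[155:230,295:375];b=cv2.imread("pics/top0.png")[190:265,270:350]
f=lambda x:cv2.resize(x,None,fx=5,fy=5,interpolation=cv2.INTER_CUBIC)
cv2.imwrite("pics/crop0.png",np.hstack([f(a),f(b)]))
E
```

```text
(no output)
```

View pics/crop0.png

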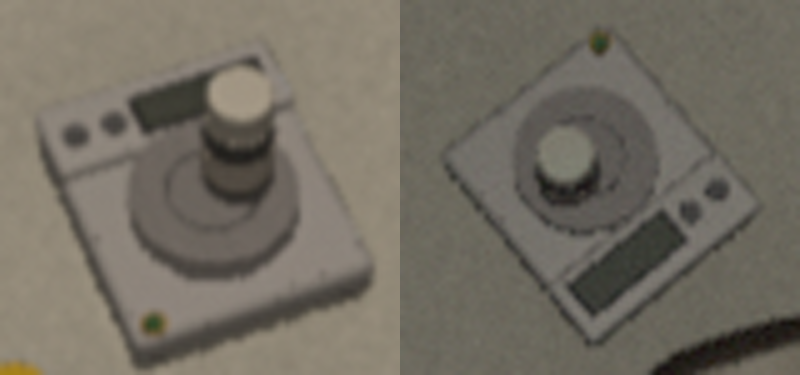

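```bash
cat > h.py <<'E'
from plant import *
import cv2,numpy as np
def ray(n,u,v,z):
    c=camera_info(n);K=np.array(c["intrinsics"]);P=np.array(c["pose"])
    d=P[:3,:3]@np.linalg.solve(K,[u,v,1]);o=P[:3,3];return (o+d*(z-o[2])/d[2])[:2]
def proj(n,p):
    c=camera_info(n);K=np.array(c["intrinsics"]);P=np.array(c["pose"])
    q=K@(P[:3,:3].T@(np.array(p)-P[:3,3]));return q[:2]/q[2]
def cr(n,u,v):
    o=(295,155) if n=="scene" else (270,190)
    return (u+.5)/5-.5+o[0],(v+.5)/5-.5+o[1]
E
python3 - <<'E'
from h import *
print("pan",ray("scene",*cr("scene",214,191),48),ray("top",*cr("top",186,158),48))
for n,w in(("scene",(335,165,352,188)),("top",(296,213,312,230))):
    g=cv2.cvtColor(cv2.imread(f"pics/{n}0.png"),cv2.COLOR_BGR2GRAY)[w[1]:w[3],w[0]:w[2]]
    print(n,g.max()); print(g if n=="top" else g[:, :])
print("cap",ray("scene",*cr("scene",240,90),124),ray("top",*cr("top",167,149),124))
# pan edge points top
for n,L in(("scene",[(129,190),(299,190)]),("top",[(114,158),(259,158),(186,85),(186,232)])):
    for p in L: print(n,ray(n,*cr(n,*p),48))
# scale axes: front edge of display corner points in top (z~36/29)
A=ray("top",*cr("top",195,345),36);B=ray("top",*cr("top",362,205),36);print("console edge",A,B,np.degrees(np.arctan2(*(B-A)[::-1])))
for nm,p in(("cork scene",(430,213)),("tiny",(391,212)),("yellow",(299,249))):print(nm,ray("scene",*p,0))
E
```

```text
pan [488.7669445   84.65318631] [490.8767478  84.9219293]
scene 155
[[132 132 128 128 130 129 129 131 130 127 126 128 131 121 116 129 134]
 [127 130 129 130 131 130 126 122 111 100  90 100 127 128 118 128 133]
 [131 132 131 127 123 114 108 101  90  77  64  74 119 132 125 119 129]
 [127 124 113 104 101 107 116 126 124 113 102  84 102 128 129 122 130]
 [ 94  88  85 104 124 133 141 148 148 143 138 124 116 128 132 129 128]
 [ 61  64  96 133 148 149 150 152 150 151 151 147 139 138 135 133 133]
 [ 55  81 130 151 151 151 150 150 150 151 151 152 149 146 135 134 132]
 [ 60  95 145 154 151 151 151 150 151 151 150 150 151 146 132 131 133]
 [ 63 100 148 154 151 151 151 150 150 150 151 150 152 146 131 131 134]
 [ 63  99 146 155 152 150 150 151 151 151 151 151 152 148 133 131 129]
 [ 60  89 135 152 153 153 152 151 151 151 151 153 153 144 117 115 112]
 [ 56  73 111 144 153 154 152 153 153 153 153 153 148 129  96  94  96]
 [ 60  74  87 116 137 148 152 152 153 151 150 146 127 100  86 102 115]
 [ 81  88  79  85 106 123 129 138 143 138 130 114  96  78  87 122 132]
 [ 87  83  76  74  82  91  99 106 109 
[... 1500 characters left out ...]
59  81  84  84  80  61  44  29  35  56  89  89]
 [ 88  82  39  27  34  48  44  53  59  29  25  28  46  60  86  72]
 [ 90  84  43  47  49  42  29  40  42  37  59  42  48  65  78  82]
 [ 88  87  70  46  55  49  44  44  43  52  57  58  78  81  83  89]]
cap [475.93482171  92.91880856] [482.39413822  93.94132416]
scene [499.84397153  41.76386222]
scene [476.49567074 127.18419939]
top [492.67813405 129.09587388]
top [489.05010526  40.12864503]
top [536.71176621  83.39920595]
top [445.04189521  86.44464713]
console edge [377.378161    83.58865943] [459.29527651 -22.17681247] -52.24162285757393
cork scene [455.31005367 329.88366517]
tiny [479.47947957 230.03555979]
yellow [649.01998027  26.49660645]
```

```bash
python3 - <<'E'
from h import *
b=[ray("scene",342.3,174,124),ray("top",302.5,220.5,124)]
p=[ray("scene",*cr("scene",214,192),48),ray("top",*cr("top",186,158),48)]
print(b,p,[p[i]-b[i] for i in(0,1)])
B=np.mean(b,0);P=np.mean(p,0);d=P-B;L=np.hypot(*d);u=d/L;h=np.degrees(np.arctan2(d[1],d[0]));print(B,P,L,h)
T=B-u*(19+11+30);s=sense();y=np.radians(s["eef_rot"][2]);D=T-np.array(s["ee_pos"][:2])
print("T",T,"tool x,y",D@[np.cos(y),np.sin(y)],D@[np.sin(y),-np.cos(y)],"dist",np.hypot(*D))
E
```

```text
[array([480.2666923 ,  93.24584653]), array([479.18904018,  95.50271864])] [array([489.37008094,  84.80912903]), array([490.8767478,  84.9219293])] [array([ 9.10338864, -8.4367175 ]), array([ 11.68770761, -10.58078934])]
[479.72786624  94.37428259] [490.12341437  84.86552916] 14.088428319916938 -42.448992844325865
T [435.45515721 134.87029763] tool x,y 449.4030351928574 -498.51064237994626 dist 671.1750506437343
```

```bash
python3 -m pendant '[[0,37.5,-41.5,0,0],[0,37.5,-41.5,0,0],[0,37.5,-41.5,0,0],[0,37.5,-41.5,0,0],[0,37.5,-41.5,0,0],[0,37.5,-41.5,0,0],[0,37.5,-41.5,0,0],[0,37.5,-41.5,0,0]]' 20
python3 -m pendant '[[0,37.5,-41.5,0,0],[0,37.5,-41.5,0,0],[0,37.5,-41.5,0,0],[0,37.5,-41.5,0,0],[0,0,0,0,0]]'
```

```text
time: 1.1
ee_pos: [377.3, -79.8, 250.1]
eef_rot: [180.0, -0.0, 26.8]
wrist_force: [0.6, 0.5, -0.4]
opening: 0.1
grip_force: 0.0
time: 1.72
ee_pos: [436.0, 137.3, 249.7]
eef_rot: [-179.9, 0.0, 27.1]
wrist_force: [0.0, 0.0, -0.6]
opening: -0.1
grip_force: 0.0
```

```bash
python3 -m pendant '[[0,0,0,0,-10.5],[0,0,0,0,-10.5],[0,0,0,0,-10.5],[0,0,0,0,-10.5],[0,0,0,0,-10.5],[0,0,0,0,-10.5],[0,0,0,0,-10.5],[0,0,0,0,-10.5]]'
python3 -m pendant '[[0,0,0,0,-10],[0,0,0,0,-10],[0,0,0,0,-6.5],[0,0,0,35,0],[0,0,0,35,0],[0,0,0,20,0],[0,0,0,0,0]]'
python3 - <<'E'
from h import *
s=sense();print(s["joints"],s["ee_pos"])
for n in("scene","top"):cv2.imwrite(f"pics/{n}1.png",camera(n)[:,:,::-1])
a=cv2.imread("pics/scene1.png")[125:245,285:405];b=cv2.imread("pics/top1.png")[160:280,245:365]
f=lambda x:cv2.resize(x,(400,400),interpolation=cv2.INTER_CUBIC)
cv2.imwrite("pics/crop1.png",np.hstack([f(a),f(b)]))
E
```

```text
time: 2.72
ee_pos: [436.0, 133.2, 249.9]
eef_rot: [-179.9, 0.0, 111.1]
wrist_force: [0.3, 0.5, -0.8]
opening: 0.4
grip_force: 0.0
time: 3.6
ee_pos: [434.7, 133.3, 158.5]
eef_rot: [-179.8, -0.2, 137.2]
wrist_force: [0.2, -0.2, 1.0]
opening: -0.1
grip_force: 0.0
[ 1.77199963e+00 -3.53320627e+00  1.15455768e+02 -1.68623811e-02
  6.83384916e+01 -4.54633038e+01] [434.72787856 133.32820734 158.51871073]
```

View pics/crop1.png

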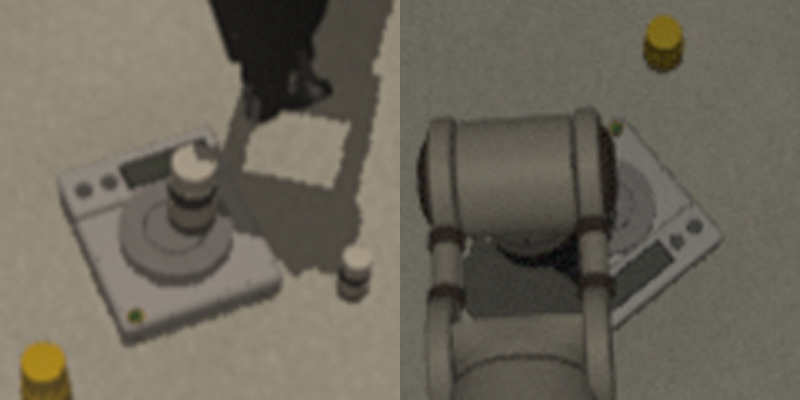

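```bash
python3 -m pendant '[[0,0,0,30,0],[0,0,0,30,0],[0,0,0,17,0],[0,0,0,0,0],[0,0,0,0,0]]'
python3 - <<'E'
from h import *
s=sense();e=s["ee_pos"];print(e,s["eef_rot"])
cv2.imwrite("pics/scene2.png",camera("scene")[:,:,::-1])
a=cv2.imread("pics/scene2.png")[125:225,295:395]
a=cv2.resize(a,(600,600),interpolation=cv2.INTER_CUBIC)
q=(proj("scene",[e[0],e[1],e[2]-19])-[295,125]+.5)*6-.5;print(q)
cv2.imwrite("pics/crop2.png",a)
E
```

```text
time: 4.32
ee_pos: [437.6, 134.2, 84.9]
eef_rot: [179.9, 0.1, 137.3]
wrist_force: [0.5, 0.9, -0.6]
opening: 0.2
grip_force: 0.0
[437.64389677 134.1512857   84.8779926 ] [1.79888686e+02 1.14872637e-01 1.37296803e+02]
[397.39998705 317.10241102]
```

View pics/crop2.png

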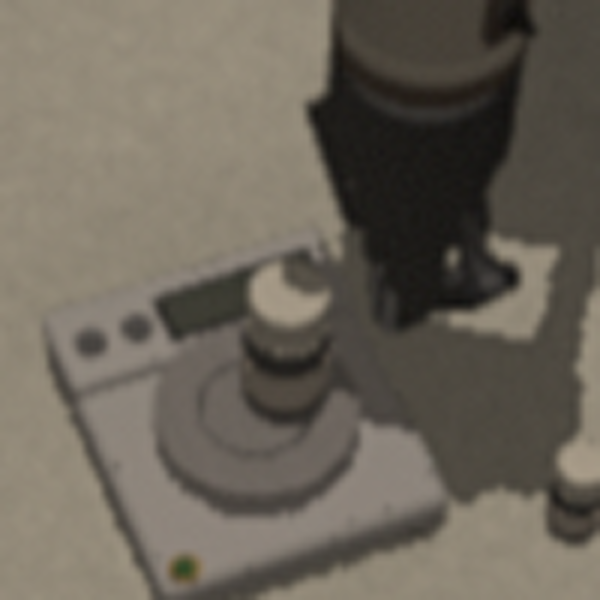

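```bash
cat > m.py <<'E'
from h import *
def mean(n=4):
    r=[]
    for _ in range(n): camera("scene"); r.append(sense()["ee_pos"])
    return np.mean(r,0),np.std(r,0)
E
python3 - <<'E'
from m import *
e,sd=mean(6);print(e,sd)
B=np.array([479.7,94.4]);P=np.array([490.1,84.9]);y=np.radians(137.3)
X=np.array([np.cos(y),np.sin(y)]);Y=np.array([np.sin(y),-np.cos(y)])
for q in(B,P):print((q-e[:2])@X,(q-e[:2])@Y)
E
```

```text
[437.0610083  134.20812212  84.22058416] [0.34085862 0.01712277 0.38281387]
-58.3322802726084 -0.33952541822274185
-72.41790892591467 -0.26835350551940707
```

```bash
python3 -m pendant '[[0,0,0,4,0],[0,-10,0,0,0],[0,-8,0,0,0],[0,-4,0,0,0],[0,-2,0,0,0],[0,-2,0,0,0],[0,-1.5,0,0,0],[0,-1.5,0,0,0]]'
python3 -m pendant '[[0,-1.5,0,0,0],[0,-1.5,0,0,0],[0,-1.5,0,0,0],[0,0,0,0,0]]'
cat > look.py <<'E'
from m import *
import sys
k=sys.argv[1];e,sd=mean(3);print(e,sense()["eef_rot"],sense()["wrist_force"])
cv2.imwrite(f"pics/scene{k}.png",camera("scene")[:,:,::-1])
a=cv2.imread(f"pics/scene{k}.png")[155:230,295:375]
cv2.imwrite(f"pics/crop{k}.png",cv2.resize(a,None,fx=7,fy=7,interpolation=cv2.INTER_CUBIC))
E
python3 look.py 3
```

```text
time: 5.68
ee_pos: [457.5, 114.7, 79.4]
eef_rot: [180.0, -0.0, 137.3]
wrist_force: [-1.9, 2.0, 3.9]
opening: 0.1
grip_force: 1.0
time: 6.18
ee_pos: [461.3, 111.3, 79.3]
eef_rot: [180.0, 0.0, 137.3]
wrist_force: [-1.3, 1.4, 2.2]
opening: -0.1
grip_force: 0.5
[461.19321149 111.28626289  79.30667716] [1.79993104e+02 3.53462471e-02 1.37305471e+02] [-1.01325439  0.60205292  1.67870281]
```

View pics/crop3.png

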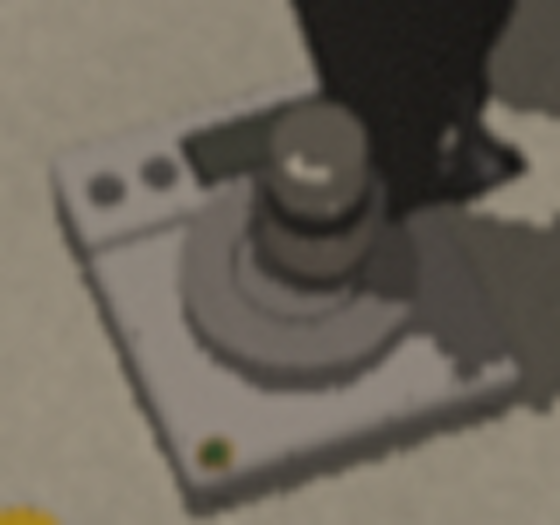

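```bash
python3 - <<'E'
from m import *
c=ray("scene",340.3,174.5,124);p=ray("scene",*cr("scene",214,192),48);d=p-c
y=np.radians(137.3);print(c,p,d,d@[np.cos(y),np.sin(y)],d@[np.sin(y),-np.cos(y)])
# target 7x crop pixels
for z in(56,124):print(z,(proj("scene",[p[0],p[1],z])-[295,155]+.5)*7-.5)
for a in range(0,360,90):print((proj("scene",[p[0]+24*np.cos(np.radians(a)),p[1]+24*np.sin(np.radians(a)),48])-[295,155]+.5)*7-.5,(proj("scene",[p[0]+45*np.cos(np.radians(a)),p[1]+45*np.sin(np.radians(a)),48])-[295,155]+.5)*7-.5)
E
```

```text
[483.04373607  88.83592725] [489.37008094  84.80912903] [ 6.32634487 -4.02679822] -7.3801353298012 1.3309191652747407
56 [300.2855129  257.14965862]
124 [304.62832402 151.15083935]
[283.48916244 321.54242583] [268.9591538  368.34823203]
[362.46892774 283.26775645] [417.60333571 295.82013819]
[315.80477629 217.44349544] [329.56460668 173.11867979]
[237.49266064 254.81456593] [183.2679002 242.4692825]
```

```bash
python3 -m pendant '[[0,-1.5,0,0,0],[0,-1.5,0,0,0],[0,-1.5,0,0,0],[0,-1.5,0,0,0],[0,-1,0,0,0],[0,0,0,0,0],[0,6,0,0,0],[0,0,0,0,0]]'
python3 -m pendant '[[0,14,0,0,0],[0,14,0,0,0],[0,0,0,0,0]]'
python3 look.py 4
```

```text
time: 7.38
ee_pos: [461.3, 111.0, 79.1]
eef_rot: [-180.0, -0.0, 137.3]
wrist_force: [1.4, 0.2, 0.2]
opening: -0.1
grip_force: 0.0
time: 7.75
ee_pos: [439.9, 130.6, 79.0]
eef_rot: [-180.0, -0.0, 137.4]
wrist_force: [-0.4, 0.7, 0.2]
opening: 0.1
grip_force: 0.0
[440.99822494 130.03997811  79.37449774] [1.79981303e+02 2.82548975e-02 1.37317012e+02] [ 0.02119418 -0.92658721 -0.20923523]
```

View pics/crop4.png

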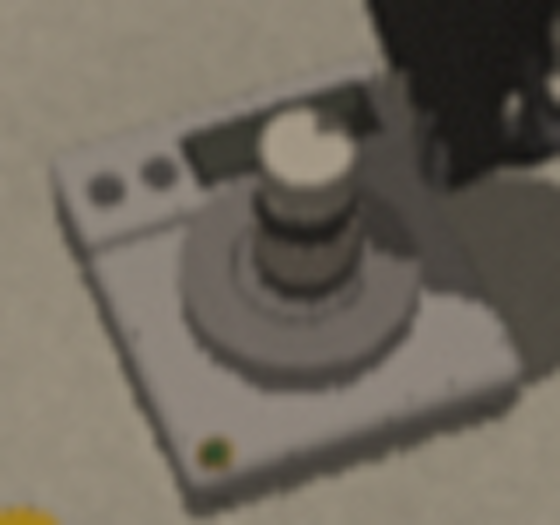

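The bottle is upright. Its cap centre is at crop (307,146) against a target of (305,151), about 2 mm short, so one more light tap is needed.

```bash
python3 -m pendant '[[0,-14,0,0,0],[0,-12,0,0,0],[0,-4,0,0,0],[0,-2,0,0,0],[0,-1.5,0,0,0],[0,-1.5,0,0,0],[0,-1,0,0,0],[0,0,0,0,0]]'
python3 -m pendant '[[0,6,0,0,0],[0,20,0,0,0],[0,20,0,0,0],[0,0,0,-50,0],[0,0,0,-60,0],[0,0,0,-60,0],[0,0,0,0,0]]'
python3 -m pendant '[[0,40,40,0,0],[0,40,40,0,0],[0,40,40,0,0],[0,40,40,0,0],[0,0,0,0,0]]'
python3 look.py 5; python3 - <<'E'
from h import *
cv2.imwrite("pics/top5.png",camera("top")[:,:,::-1])
b=cv2.imread("pics/top5.png")[190:265,270:350];a=cv2.imread("pics/scene5.png")[155:230,295:375]
f=lambda x:cv2.resize(x,None,fx=5,fy=5,interpolation=cv2.INTER_CUBIC)
cv2.imwrite("pics/both5.png",np.hstack([f(a),f(b)]))
E
```

```text
time: 8.95
ee_pos: [467.5, 105.5, 79.3]
eef_rot: [-180.0, -0.0, 137.3]
wrist_force: [-1.0, 1.2, 1.3]
opening: 0.3
grip_force: 0.8
time: 9.82
ee_pos: [435.9, 137.6, 254.8]
eef_rot: [179.5, 0.5, 137.4]
wrist_force: [0.1, 0.6, 0.7]
opening: 0.1
grip_force: 0.0
time: 10.45
ee_pos: [422.0, 365.8, 247.3]
eef_rot: [-179.9, -0.1, 137.6]
wrist_force: [-0.3, -0.5, 0.1]
opening: 0.1
grip_force: 0.0
[423.15074459 363.02030801 247.82545411] [-1.79880380e+02 -1.56171043e-02  1.37331273e+02] [ 0.44966189 -0.38085524  0.13197068]
```

View pics/both5.png

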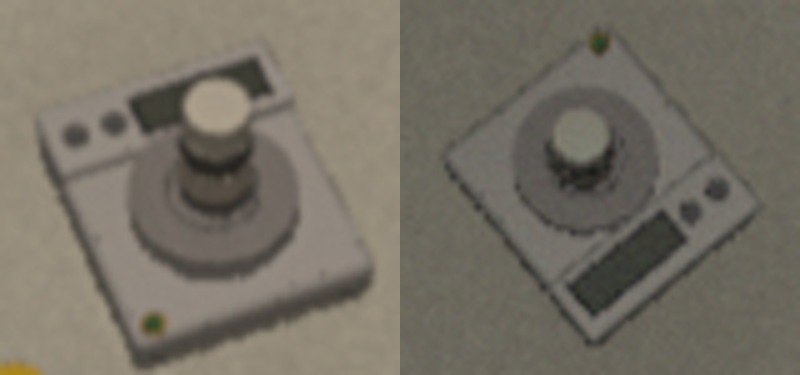

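```bash
python3 - <<'E'
from h import *
for n,w in(("scene",(328,166,350,200)),("top",(297,207,318,230))):
    g=cv2.cvtColor(cv2.imread(f"pics/{n}5.png"),cv2.COLOR_BGR2GRAY);print(n,g[w[1]:w[3],w[0]:w[2]])
    p=ray(n,*(cr(n,214,192) if n=="scene" else cr(n,186,158)),48)
    print("pan",p)
    for z,r in((124,17),(93,19),(56,19),(48,24)):
        t=np.linspace(0,2*np.pi,60);q=np.array([proj(n,[p[0]+r*np.cos(a),p[1]+r*np.sin(a),z]) for a in t]);print(z,r,q.min(0),q.max(0))
E
```

```text
scene [[137 138 137 135 136 137 131 132 135 135 133 136 135 134 129 120 107  97
  105 132 132 123]
 [137 136 131 129 132 136 135 134 138 135 135 130 120 108  95  84  73  62
   80 125 138 127]
 [132 129 126 130 135 137 134 132 129 118 106  95  83  74  64  58  59  55
   62 103 135 137]
 [133 133 132 133 134 126 109  96  93  85  76  66  60  58  57  59  61  58
   56  81 127 140]
 [133 133 127 113 106  92  80  81  88  97  96  88  84  72  62  59  61  60
   57  66 109 137]
 [112 101  93  76  70  76 101 127 136 137 139 136 132 117  91  69  60  59
   59  57  84 127]
 [ 79  66  63  57  71 107 139 153 155 156 155 155 154 147 133 102  72  59
   57  51  61 103]
 [ 62  59  58  65  96 137 155 156 156 156 155 156 157 156 155 137  95  61
   58  66  69  93]
 [ 62  61  59  79 123 153 157 155 155 155 155 155 156 157 157 151 119  82
   89 112 116 120]
 [ 64  61  62  89 142 158 157 157 157 156 157 155 156 155 156 155 142 121
  124 134 132 128]
 [ 63  62  61  93 148 160 157 157 155 155 155 155 156 156 157 157 151 128
  125 126 117 108]
 [ 64  61  61  85 138 158 159 156 157 156 156 156 155 156 157 156 140 1
[... 3980 characters left out ...]
9  49  39  35  43  46  43  44  51  61  83  77  90
   90  89  86]
 [ 87  88  86  78  72  42  47  45  49  51  46  43  52  72  77  69  77  87
   88  91  89]
 [ 91  88  91  86  76  56  75  72  46  42  42  49  78  84  73  61  85  89
   89  89  87]
 [ 90  90  90  88  86  80  78  69  68  65  66  67  75  80  78  78  90  90
   87  89  91]
 [ 89  91  91  90  91  88  82  78  84  85  85  80  82  82  90  91  92  89
   86  89  92]]
pan [490.8767478  84.9219293]
124 17 [300.1858601  210.74030479] [311.80193047 222.14887868]
93 19 [299.97128165 212.19592016] [312.69630906 224.70535354]
56 19 [300.50644375 214.62207622] [312.93715996 226.85511497]
48 24 [298.99248431 213.54082764] [314.61600202 228.91969831]
```

```bash
python3 -c "
from plant import *
print(hand_in())"
```

```text
the job is handed in; nothing more can be done
None
```

The bottle stands upright in the middle of the pan, within about 2 mm of centre in both camera views, so its body is inside the stamped circle. The arm is clear, no bystander was in its path, and the job was handed in at about 11 s.

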